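# Hook the yellow-handled stencil frame under the lip of the printing base and swing it down

## Task

Load the stencil frame with the yellow grip into the grey printing base: hold it tilted with the grip end up, hook its plain edge under the aluminium lip, then swing the grip end down, without letting it drop, until the frame lies flat on the bed between the lip and the red stop, square and centred from side to side, and let go. Leave the frame with the blue grip where it lies.

Things in the scene. Friction and masses are not known exactly. Their poses are not given: they have to be found in the camera images.
- screen_yellow: Frame to load, loose, 0.11-0.22 kg: pale wood, 180 (x) by 130 (y) by 15 mm, rails 25 mm wide round a thin rigid teal stencil plate. Origin: centre of underside, z up. A yellow grip block (18 mm in x, 60 in y) stands on the +x rail at x = +77.5 mm, from z = 15 up to 55 mm; pinch it across 18 mm from above. Starts flat on the table left or right of the base, grip end away from the robot (yaw within 0.4 rad).
- hook_edge (a point): Point on the yellow-grip frame: middle of the lower corner of its plain edge, the one that goes under the lip, at (-90, 0, 0) mm in the frame's axes. At 10 to 15 degrees of tilt, grip end up, this edge passes under the lip (32 mm gap) while the rest clears the stop; level, the frame can be neither slid nor lowered in.
- screen_blue: The other frame, same shape, size, material and axes, but with a blue grip block: not to be moved. It lies flat on the table on the other side of the base.
- base: Grey printing base, fixed; board 256 (x) by 170 (y) mm. Origin: centre of underside; +x points from lip to stop, away from the robot within 0.25 rad. Bed top z = 18 mm. Aluminium wall at -x: inner face x = -100 mm; its lip overhangs the bed to x = -66 mm, z = 50 to 54 mm. Red stop at +x: inner face x = +100 mm, 14 thick, top z = 30 mm. No side guides: centre the frame on y = 0; 20 mm play in x.

How it is judged:
On the way:
1. the yellow-grip frame's plain edge is under the lip, low over the bed, while its grip end is still raised (tilt over 3.5 degrees) (x of hook_edge in the frame of base between -0.112 and -0.07 m and z of hook_edge in the frame of base between 0.01 and 0.04 m and y of hook_edge in the frame of base between -0.03 and 0.03 m and angle between screen_yellow's own z axis and vertical between 0.06 and 0.6 rad and z of screen_yellow in the frame of base above 0.023 m), for 0.1 s.
At the end, for the whole second after the job is handed in: The yellow-grip frame lies released and at rest on the bed (5 mm in height, under 3 degrees of tilt), plain edge at least 8 mm under the lip, within 15 mm of the base's centre line and 10 degrees of its direction; the blue-grip frame is within 30 mm of its start (x of hook_edge in the frame of base between -0.105 and -0.074 m and y of screen_yellow in the frame of base between -0.015 and 0.015 m and z of screen_yellow in the frame of base between 0.014 and 0.023 m and angle between screen_yellow's own z axis and vertical below 0.05 rad and angle between the x axis of screen_yellow and the x axis of base, either way round below 0.175 rad and linear speed of screen_yellow below 0.02 m/s and distance of screen_blue from where it was at the start of the episode below 0.03 m); the robot touches nothing.
It fails at once if the blue-grip frame is moved more than 30 mm (distance of screen_blue from where it was at the start of the episode above 0.03 m).
It fails at once if the yellow-grip frame is dropped into the base (it turns faster than 4 rad/s over the bed, as when its grip end falls some 17 mm or more) (angular speed of screen_yellow above 4 rad/s and horizontal distance between screen_yellow and base below 0.06 m and height (world z) of screen_yellow below 0.08 m).
It also fails if it takes over 42 s, if anything falls off the work surface, if the arm or the gripper's body presses on something with over 40 N, if the wrist force passes 120 N, or if a joint passes its speed limit or range.

## Robot

A 7-joint arm with a two-finger parallel gripper is mounted at the origin on the work surface. World frame = base frame: x ahead of the robot, y to its left, z up, the work surface at z = 0. Lengths are in m, angles in rad, forces in N, time in s.
With the tool pointing down it reaches from about 0.35 to 0.9 m from the base axis. Payload 8.1 kg.
Tool frame: the origin (TCP) lies at the very end of the fingers, on their centre line; the grasp point (between the pads) lies 19 mm behind it (r.grasp_offset is the distance from the TCP to the grasp point, in m); z points along the fingers, y is the line along which they close (so a half turn about z gives the same grasp; the last joint's range is limited). The gripper opens to 92 mm and grips with 3 to 60 N. Pads are 19 mm wide; open, the fingers measure 130 mm over their backs; the gripper's body (75 mm by 190 mm) begins 47 mm behind the grasp point.
Start: joints at [1.079, 0.434, 0.025, 1.573, -0.012, 1.134, -0.075], TCP at [0.237, -0.578, 0.199] pointing down, gripper open.
Joint ranges: [-2.62, 2.62], [-0.44, 2.09], [-1.27, 1.32], [0.08, 2.57], [-1.32, 4.46], [0.12, 2], [-2.74, 2.74]. Speed limits (rad/s): [2.22, 2.22, 3.01, 3.01, 3.14, 3.14, 3.14].

## Interface

Orientations are given as a unit quaternion [x, y, z, w].
In Python, from rig import sensors, get_image, order, r gives the robot as it stands.
- The arm moves only by the tool servo_tool, never from a script. Its argument "plan" is a list of rows, each a list of 5 numbers: the shift along the tool's x, y, z in m, then the turn about the tool's z in degrees, then the finger opening in m, from 0 to 0.0918. A call has 1 to 12 rows; each row is the pose to reach, as a shift and turn from the pose commanded when the call began, along the tool's axes at that moment; what a row does not reach only later rows make up. A row lasts 1/8 s, in which the tool goes at most 62.5 mm and 10.7 degrees, less where a joint would pass 70% of its speed; a pose out of reach is approached as far as the arm can. A call with a gripper value outside its range is refused whole. The fingers move at their own pace and stop on an object; the grip force is fixed at half the most. Time passes only in rows, so rows that repeat a pose let the fingers close. It gives the time, the measured TCP pose, the force, the opening and the grip force at its end, in the units of the state.
- sensors.get_obs(): the state, without advancing time (a new reading comes with each control period).
- get_image(name): name is "side" or "top"; returns a dict with "image" (400x640x3 uint8, red, green, blue), "depth" (400x640 float32, m along the optical axis (not along the pixel's ray), 0 where there is no reading), "intrinsics" (3x3 intrinsics, pixels), "k1" (the pictures are not rectified: a ray, as slopes to the right and down, at radius r is drawn at 1 + k1 r^2 times it, then the intrinsics apply), "position" and "rotation" of the camera in the world. Camera axes: x right, y down, z forward; pixel columns grow to the right and rows downward; lengths in m; the calibration is good to about 2 mm. A picture is of the moment at which its call begins.
- order.job_done(): hands the job in; it is judged then, once.
The state is a dict: "t": time; "joint_pos": joint angles; "qvel": joint speeds; "tau": joint torques, N m; "position": TCP position; "tcp_rot": TCP orientation; "contact_force": force on the tool from outside, world axes, zero at the start; "ft_torque": the same for the moment, N m; "gripper_width": finger opening in m; "finger_force": force on a finger pad.
Only numpy, scipy, OpenCV 4.12 (cv2) and the standard library are available. Lean on these libraries where they do the work, as an engineer would, in place of code of your own. Each camera call takes 0.05 s, during which the arm holds its last target. There are 200 camera calls.

## Working session

There is one attempt and no reset: what is moved stays moved. The work goes in short steps, Python scripts to look and compute and a tool call to move; the robot and the scene stay as the last step left them, time stands still between calls to the robot, and variables do not carry over. Pictures are saved under pics/ and viewed, at most 10 in all, crops included, and the job is handed in when it is done.

Besides the shell and the picture viewer there is one more tool, called as name([rows], argument=value, ...), one row to a line, values as JSON. servo_tool: Moves the arm, as the interface text tells. Its arguments: {"type":"object","properties":{"plan":{"type":"array","items":{"type":"array","items":{"type":"number"}}}},"required":["plan"]}

```bash
mkdir -p pics; ls
cat > h.py <<'E'
import numpy as np, cv2
from rig import sensors, get_image, order, r
def cloud(d):
    K=np.array(d['intrinsics']);h,w=d['depth'].shape
    uv=np.stack(np.meshgrid(np.arange(w),np.arange(h)),-1).reshape(-1,1,2).astype(np.float64)
    p=cv2.undistortPoints(uv,K,np.array([d['k1'],0,0,0,0.])).reshape(h,w,2)
    z=d['depth'][...,None]
    c=np.concatenate([p*z,z],-1)
    P=c@np.array(d['rotation']).T+np.array(d['position'])
    P[d['depth']==0]=np.nan
    return P
def save(d,n): cv2.imwrite('pics/'+n,cv2.cvtColor(d['image'],cv2.COLOR_RGB2BGR))
E
python3 - <<'E'
from h import *
for n in('top','side'):
    d=get_image(n);save(d,n+'0.png');np.savez(n+'0.npz',P=cloud(d),im=d['image'])
    print(n,d['position'],np.round(d['rotation'],3))
o=sensors.get_obs();print({k:np.round(v,3) for k,v in o.items()},r.grasp_offset)
E
```

```text
picsTraceback (most recent call last):
  File "<stdin>", line 3, in <module>
  File "h.py", line 9, in cloud
    P=c@np.array(d['rotation']).T+np.array(d['position'])
      ~^~~~~~~~~~~~~~~~~~~~~~~~~~
ValueError: matmul: Input operand 1 has a mismatch in its core dimension 0, with gufunc signature (n?,k),(k,m?)->(n?,m?) (size 4 is different from 3)
```

View pics/top0.png

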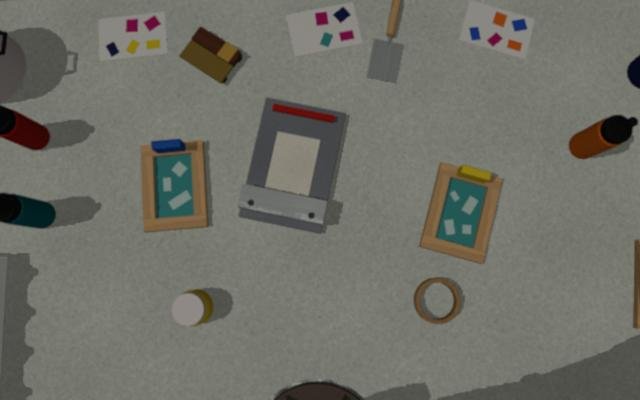

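```bash
sed -i "s/^import numpy.*/&\nfrom scipy.spatial.transform import Rotation as Ro/; s/np.array(d\['rotation'\]).T/Ro.from_quat(d['rotation']).as_matrix().T/" h.py
cat > fit.py <<'E'
from h import *
# pose of frame/base from top cloud
def hsv(im): return cv2.cvtColor(im,cv2.COLOR_RGB2HSV)
def rect(P,m):
    pts=P[m][:,:2].astype(np.float32); pts=pts[~np.isnan(pts).any(1)]
    (c,s,a)=cv2.minAreaRect(pts); return np.round(c,4),np.round(s,4),a,len(pts)
E
python3 - <<'E'
from fit import *
for n in('top','side'):
    d=get_image(n);save(d,n+'0.png');np.savez(n+'0.npz',P=cloud(d),im=d['image'])
    print(n,d['position'],np.round(d['rotation'],3))
    if n=='top':
        P=cloud(d);H=hsv(d['image'])
        for u,v in [(320,300),(468,210),(478,173),(175,190),(168,146),(295,160),(285,200),(305,113),(320,385),(435,200),(440,168),(495,180),(430,245),(480,258)]: print(u,v,np.round(P[v,u],4),H[v,u])
        # frames: region above table by height
        z=P[...,2]
        U,V=np.meshgrid(np.arange(640),np.arange(400))
        for nm,(a,b,c,e) in dict(yel=(410,150,515,270),blu=(130,130,220,240),base=(230,90,355,240)).items():
            reg=(U>a)&(U<c)&(V>b)&(V<e)&(z>.008)
            print(nm,rect(P,reg), 'z',np.nanpercentile(z[reg],[5,50,95]))
        reg=(U>410)&(U<515)&(V>150)&(V<270)&(z>.045);print('grip',rect(P,reg))
        reg=(U>230)&(U<355)&(V>90)&(V<240)&(z>.045);print('lip',rect(P,reg))
        reg=(U>230)&(U<355)&(V>90)&(V<130)&(z>.025);print('stop',rect(P,reg))
o=sensors.get_obs();print({k:np.round(v,3) for k,v in o.items()},r.grasp_offset)
E
```

```text
top [ 0.34403219 -0.00946417  1.00676835] [-0.703  0.708 -0.048  0.05 ]
320 300 [ 2.803e-01 -7.000e-03  2.000e-04] [ 33  18 127]
468 210 [ 0.4589 -0.3111  0.0064] [ 76  29 130]
478 173 [ 0.5263 -0.3196  0.056 ] [ 25 222 139]
175 190 [0.5048 0.2907 0.0055] [ 89 154  88]
168 146 [0.586  0.2936 0.0535] [109 208 103]
295 160 [0.5627 0.0421 0.0194] [ 23  30 135]
285 200 [0.4757 0.0598 0.0535] [ 60   7 112]
305 113 [0.6587 0.0211 0.0297] [  1 230 104]
320 385 [ 0.1172 -0.0059  0.0112] [14 77 50]
435 200 [ 0.479  -0.2422  0.0136] [ 17 122 121]
440 168 [ 0.5444 -0.2541  0.0179] [ 16 124 117]
495 180 [ 0.519  -0.3669  0.0169] [ 16 123 126]
430 245 [ 0.3879 -0.2285  0.0142] [ 16 123 122]
480 258 [ 0.3608 -0.3288  0.0139] [ 16 121 120]
yel (array([ 0.454 , -0.2955]), array([0.1317, 0.1799]), 73.69901275634766, 3473) z [0.0093545  0.01469324 0.05356051]
blu (array([0.5133, 0.2929]), array([0.1797, 0.1336]), 4.407748699188232, 3575) z [0.00869656 0.01528969 0.05427744]
base (array([0.5565, 0.0479]), array([0.1708, 0.2554]), 77.75398254394531, 10198) z [0.0154724  0.01919153 0.05548031]
grip (arra
[... 159 characters left out ...]
rray([0.6592, 0.0251]), array([0.1295, 0.0153]), 77.26625061035156, 422)
side [0.06900732 0.68815544 0.6193972 ] [-0.244  0.859 -0.433  0.125]
{'t': np.float64(0.15), 'joint_pos': array([ 1.079,  0.435,  0.025,  1.574, -0.012,  1.134, -0.075]), 'qvel': array([ 0.   , -0.001,  0.   , -0.003,  0.001, -0.   ,  0.001]), 'tau': array([ 2.0000e-03, -6.6826e+01,  9.8600e-01, -3.1469e+01, -6.0000e-02,
        3.9000e-02,  0.0000e+00]), 'position': array([ 0.237, -0.578,  0.199]), 'tcp_rot': array([ 0.981,  0.193, -0.   , -0.001]), 'contact_force': array([ 0.509,  0.599, -0.012]), 'ft_torque': array([ 0.021, -0.018,  0.016]), 'finger_force': np.float64(0.0), 'gripper_width': np.float64(0.092)} 0.0188
```

View pics/side0.png

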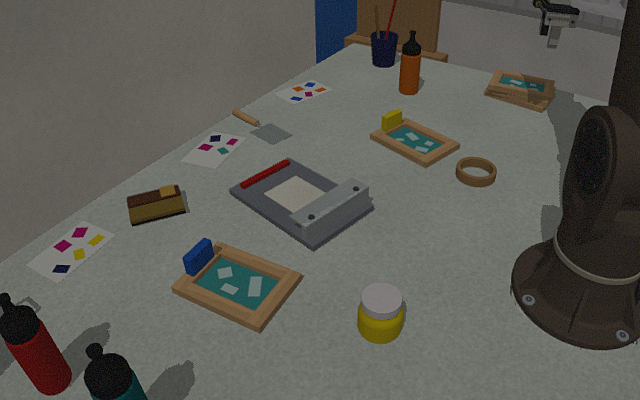

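servo_tool([
  [0.05, -0.015, 0, 8, 0.0918],
  [0.1, -0.03, 0, 16, 0.0918],
  [0.15, -0.05, 0, 24, 0.0918],
  [0.2, -0.065, 0.02, 32, 0.0918],
  [0.25, -0.083, 0.04, 38, 0.0918],
  [0.3, -0.1, 0.06, 38.3, 0.0918],
  [0.35, -0.116, 0.08, 38.3, 0.0918],
  [0.377, -0.125, 0.09, 38.3, 0.0918],
  [0.377, -0.125, 0.1, 38.3, 0.0918],
  [0.377, -0.125, 0.1, 38.3, 0.0918],
])

```text
t: 1.4
position: [0.537, -0.3203, 0.0983]
tcp_rot: [0.99, -0.14, -0.001, 0.0]
contact_force: [-0.8, -0.3, -0.8]
gripper_width: 0.0917
finger_force: 0.0
```

servo_tool([
  [0, 0, 0.025, 0, 0.0918],
  [0, 0, 0.053, 0, 0.0918],
  [0, 0, 0.053, 0, 0.059],
  [0, 0, 0.053, 0, 0.059],
  [0, 0, 0.053, 0, 0.059],
  [0, 0, 0.053, 0, 0.059],
  [0, 0, 0.053, 0, 0.059],
])

```text
t: 2.28
position: [0.5387, -0.3199, 0.0467]
tcp_rot: [0.99, -0.139, 0.0, 0.0]
contact_force: [-0.6, 0.7, 0.2]
gripper_width: 0.059
finger_force: 0.0
```

Run:
```python
from fit import *
d=get_image('top');im=d['image'][120:280,400:600]
s=get_image('side')['image'][90:190,350:480]
b=np.zeros((600,800,3),np.uint8)
a=cv2.resize(im,(400,320),interpolation=3);b[:320,:400]=a
c=cv2.resize(s,(520,400),interpolation=3)
b[200:600,280:800]=c
cv2.imwrite('pics/g1.png',b[...,::-1])
```

```text
(no output)
```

View pics/g1.png

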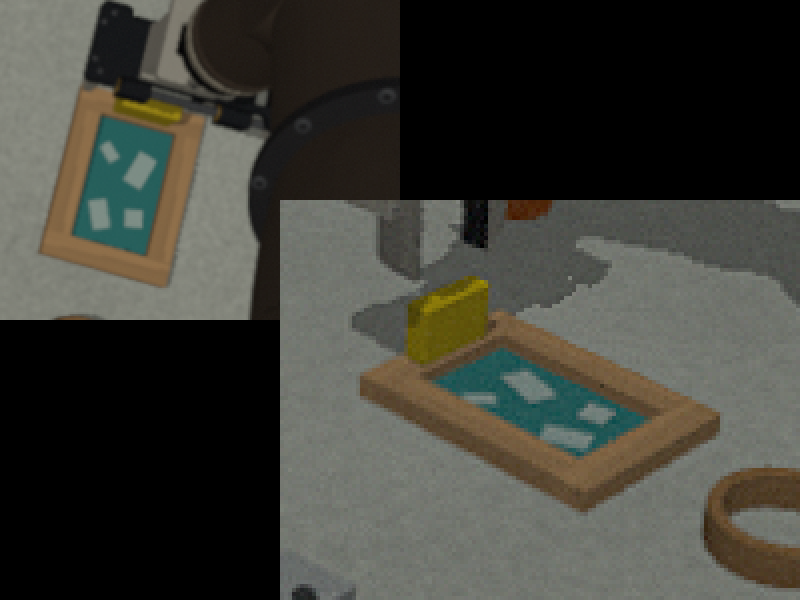

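Run:
```python
from fit import *
d=get_image('side');P=cloud(d);H=hsv(d['image'])
c,s=np.cos(np.radians(-16)),np.sin(np.radians(-16))
o=np.array([0.454,-0.2955])
def loc(Q): q=Q[:,:2]-o; return np.c_[q[:,0]*c+q[:,1]*s,-q[:,0]*s+q[:,1]*c,Q[:,2]]
U,V=np.meshgrid(np.arange(640),np.arange(400))
y=(abs(H[...,0].astype(int)-26)<5)&(H[...,1]>180)&(U>370)&(U<410)&(V>100)&(V<140)
L=loc(P[y]);print('yellow',np.percentile(L,[2,50,98],axis=0).round(4))
f=(U>=375)&(U<385)&(V>=85)&(V<112)&(P[...,2]>.03)&~y
L=loc(P[f]);L=L[~np.isnan(L).any(1)];print('finger',np.percentile(L,[2,50,98],axis=0).round(4),len(L))
print(loc(np.array([sensors.get_obs()['position']])))
```

```text
yellow [[ 0.0695 -0.026   0.0174]
 [ 0.0741  0.0098  0.0403]
 [ 0.0874  0.033   0.0547]]
finger [[0.0526 0.0347 0.0768]
 [0.079  0.0489 0.1121]
 [0.097  0.0896 0.1605]] 233
[[ 8.79029075e-02 -9.04909717e-05  4.63358185e-02]]
```

servo_tool([
  [0, 0, 0, 0, 0.0918],
  [0, 0, 0, 0, 0.0918],
  [0, 0, 0.008, 0, 0.0918],
  [0, 0, 0.017, 0, 0.0918],
  [0, 0, 0.017, 0, 0.0918],
  [0, 0, 0.017, 0, 0.059],
  [0, 0, 0.017, 0, 0.059],
  [0, 0, 0.017, 0, 0.059],
  [0, 0, 0.017, 0, 0.059],
])

```text
t: 3.55
position: [0.5385, -0.3199, 0.0294]
tcp_rot: [0.99, -0.139, 0.0, 0.0]
contact_force: [0.6, -0.2, 0.4]
gripper_width: 0.06
finger_force: 0.0
```

servo_tool([
  [0, 0, 0, 0, 0.055],
  [0, 0, 0, 0, 0.055],
  [0, 0, -0.005, 0, 0.055],
  [0, 0, -0.01, 0, 0.055],
  [0, 0, -0.015, 0, 0.055],
])

```text
t: 4.18
position: [0.5386, -0.3199, 0.0448]
tcp_rot: [0.99, -0.139, 0.0, 0.0]
contact_force: [0.1, 1.0, 0.2]
gripper_width: 0.0549
finger_force: 0.0
```

```bash
cat >> fit.py <<'E'
def frame(n='side',hue=(26,5),reg=(0,0,640,400)):
    d=get_image(n);P=cloud(d);H=hsv(d['image']);U,V=np.meshgrid(np.arange(640),np.arange(400))
    R=(U>reg[0])&(U<reg[2])&(V>reg[1])&(V<reg[3])
    wood=(abs(H[...,0].astype(int)-16)<4)&(H[...,1]>90)&R
    teal=(abs(H[...,0].astype(int)-85)<12)&(H[...,1]>90)&R
    yel=(abs(H[...,0].astype(int)-25)<5)&(H[...,1]>170)&R
    return d,P,wood,teal,yel
def plane(Q):
    Q=Q[~np.isnan(Q).any(1)]
    for _ in range(5):
        c=Q.mean(0);w=np.linalg.svd(Q-c,full_matrices=False)[2][2];w*=np.sign(w[2]);e=(Q-c)@w;Q=Q[abs(e)<max(.003,1.5*e.std())]
    return c,w,np.degrees(np.arccos(w[2])),len(Q)
E
python3 - <<'E'
from fit import *
d,P,w,t,y=frame(reg=(350,80,480,180));print(plane(P[t]));save(d,'s2.png')
print(sensors.get_obs()['finger_force'])
cv2.imwrite('pics/g2.png',cv2.resize(d['image'][80:190,340:480],(560,440))[...,::-1])
E
```

```text
(array([ 0.46151014, -0.30546006,  0.00388678]), array([0.00253039, 0.00336074, 0.99999115]), np.float64(0.2410344983363438), 428)
0.0
```

View pics/g2.png

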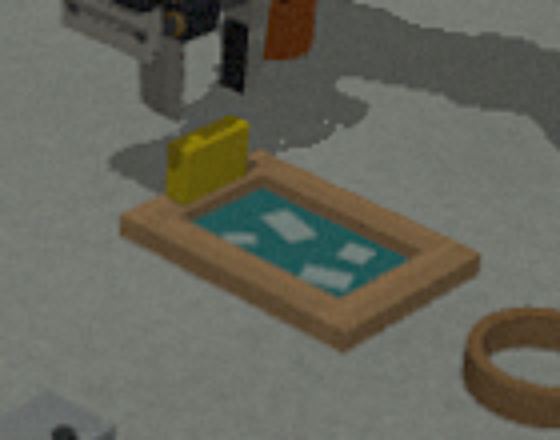

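Run:
```python
from fit import *
d=get_image('side');P=cloud(d);H=hsv(d['image']);print(sensors.get_obs()['position'])
for u in(377,380,383):
  for v in range(98,113,2): print(u,v,P[v,u].round(3),H[v,u],end=' | ')
  print()
```

```text
[ 0.53891106 -0.32009096  0.04508728]
377 98 [ 0.553 -0.273  0.106] [ 9 25 72] | 377 100 [ 0.552 -0.271  0.102] [50 11 67] | 377 102 [ 0.553 -0.273  0.095] [15 29 71] | 377 104 [ 0.555 -0.278  0.087] [36 20 65] | 377 106 [ 0.559 -0.286  0.077] [25 19 82] | 377 108 [ 0.625 -0.417 -0.002] [ 25  13 117] | 377 110 [ 0.618 -0.404 -0.   ] [ 60   9 116] | 377 112 [ 0.614 -0.397 -0.002] [ 40  14 112] | 
380 98 [ 0.546 -0.274  0.107] [36 19 67] | 380 100 [ 0.546 -0.275  0.102] [38 15 66] | 380 102 [ 0.546 -0.276  0.096] [40 24 64] | 380 104 [ 0.545 -0.273  0.092] [36 19 67] | 380 106 [ 0.545 -0.274  0.086] [18 19 66] | 380 108 [ 0.554 -0.292  0.071] [25 21 74] | 380 110 [ 0.613 -0.412 -0.002] [ 42  11 117] | 380 112 [ 0.608 -0.403 -0.003] [ 40  19 122] | 
383 98 [ 0.54  -0.279  0.107] [18 17 75] | 383 100 [ 0.542 -0.283  0.099] [26 24 74] | 383 102 [ 0.541 -0.281  0.095] [21 22 80] | 383 104 [ 0.54  -0.279  0.091] [27 34 76] | 383 106 [ 0.54  -0.28   0.085] [26 24 74] | 383 108 [ 0.541 -0.284  0.078] [23 33 69] | 383 110 [ 0.604 -0.413 -0.   ] [ 54  11 118] | 383 112 [ 0.6   -0.405 -0.002] [ 48  11 118] |
```

servo_tool([
  [0, 0, 0, 0, 0.0918],
  [0, 0, 0, 0, 0.0918],
  [0, 0, 0, 0, 0.0918],
  [0, 0, 0.012, 0, 0.0918],
  [0, 0, 0.025, 0, 0.0918],
  [0, 0, 0.025, 0, 0.055],
  [0, 0, 0.025, 0, 0.055],
  [0, 0, 0.025, 0, 0.055],
  [0, 0, 0.025, 0, 0.055],
  [0, 0, 0.025, 0, 0.055],
])

```text
t: 5.52
position: [0.5387, -0.32, 0.0196]
tcp_rot: [0.99, -0.139, 0.0, 0.0]
contact_force: [-0.9, 0.3, 1.4]
gripper_width: 0.0595
finger_force: 30.0
```

Run:
```python
from fit import *
d=get_image('side');P=cloud(d);print(sensors.get_obs()['position'],sensors.get_obs()['gripper_width'],sensors.get_obs()['finger_force'])
for u in(377,380,383,386):
  z=P[95:125,u,2];print(u,z.round(3))
cv2.imwrite('pics/g3.png',cv2.resize(d['image'][70:180,340:480],(560,440))[...,::-1])
```

```text
[ 0.53866554 -0.31999404  0.01958223] 0.059143891589935195 30.00048726797104
377 [ 0.138  0.136  0.134  0.131  0.129  0.126  0.123  0.121  0.119  0.115
  0.114  0.086  0.082  0.077  0.076  0.076  0.072  0.069  0.066  0.062
  0.061  0.055 -0.001  0.001 -0.002 -0.003 -0.002 -0.002 -0.002 -0.002]
380 [ 0.128  0.129  0.126  0.122  0.108  0.103  0.102  0.099  0.096  0.093
  0.092  0.088  0.084  0.085  0.081  0.08   0.075  0.071  0.07   0.065
  0.065  0.06   0.059  0.05     nan -0.002 -0.    -0.001 -0.002 -0.001]
383 [0.129 0.127 0.124 0.12  0.12  0.116 0.097 0.095 0.091 0.089 0.086 0.084
 0.082 0.079 0.076 0.071 0.072 0.067 0.065 0.063 0.062 0.056 0.054 0.052
 0.049 0.043 0.04  0.038 0.034 0.03 ]
386 [ 0.129  0.126  0.125  0.12   0.116 -0.003 -0.003 -0.001 -0.003 -0.002
 -0.002 -0.003 -0.003  0.    -0.001 -0.001  0.    -0.001 -0.     0.054
  0.053  0.054  0.053  0.052  0.047  0.046  0.042  0.042  0.038  0.034]
```

View pics/g3.png

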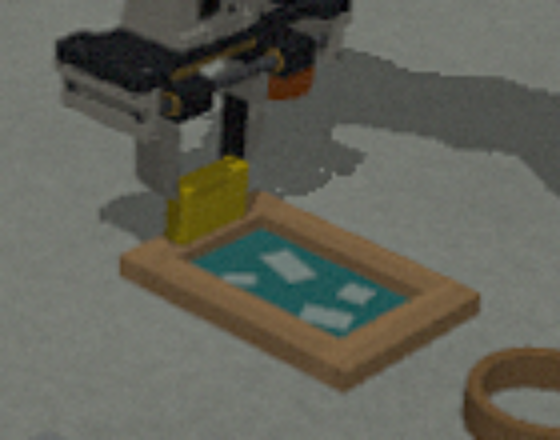

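servo_tool([
  [0, 0, -0.01, 0, 0.05],
  [0, 0, -0.02, 0, 0.05],
  [0, 0, -0.03, 0, 0.05],
  [0, 0, -0.03, 0, 0.05],
])

```text
t: 6.08
position: [0.5392, -0.3202, 0.0505]
tcp_rot: [0.99, -0.139, 0.001, 0.0]
contact_force: [-0.5, -0.7, -1.9]
gripper_width: 0.0588
finger_force: 30.0
```

Run:
```python
from fit import *
d,P,w,t,y=frame(reg=(350,80,480,190));print(plane(P[t]),sensors.get_obs()['finger_force'],sensors.get_obs()['gripper_width'])
print(np.nanpercentile(P[w][:,2],[2,50,98]),np.nanpercentile(P[y],[5,50,95],axis=0))
```

```text
(array([ 0.46459904, -0.30562332,  0.03104719]), array([-0.04693457,  0.01325283,  0.99881005]), np.float64(2.7954112131986815), 485) 29.99967724084854 0.059102103800825576
[0.00297053 0.03624247 0.04488253] [[ 0.51939488 -0.33782176  0.04861717]
 [ 0.52913659 -0.30789485  0.06964984]
 [ 0.54274746 -0.28612453  0.08526402]]
```

servo_tool([
  [0, 0, -0.0625, 0, 0.05],
  [0, 0, -0.09, 0, 0.05],
  [0, 0, -0.105, 0, 0.05],
  [0, 0, -0.11, 0, 0.05],
])

```text
t: 6.62
position: [0.5383, -0.3197, 0.1592]
tcp_rot: [0.99, -0.139, -0.0, -0.0]
contact_force: [-0.1, -0.2, -1.1]
gripper_width: 0.0594
finger_force: 30.0
```

```bash
cat >> fit.py <<'E'
def rep(reg):
    d,P,w,t,y=frame(reg=reg);o=sensors.get_obs()
    print(plane(P[t]),o['finger_force'].round(1),o['gripper_width'].round(4),o['position'].round(4))
    print(np.nanpercentile(P[w][:,2],[2,50,98]).round(3),np.nanpercentile(P[y],[5,50,95],axis=0).round(3))
    return d
E
python3 - <<'E'
from fit import *
d=rep((340,40,500,190))
E
```

```text
Traceback (most recent call last):
  File "fit.py", line 21, in rep
    print(plane(P[t]),o['finger_force'].round(1),o['gripper_width'].round(4),o['position'].round(4))
                      ^^^^^^^^^^^^^^^^^^^^^^^
AttributeError: 'float' object has no attribute 'round'
```

```bash
sed -i "s/o\['finger_force'\].round(1),o\['gripper_width'\].round(4),/o['finger_force'],o['gripper_width'],/" fit.py
python3 - <<'E'
from fit import *
d=rep((340,20,500,190))
cv2.imwrite('pics/g4.png',cv2.resize(d['image'][20:180,320:520],(600,480))[...,::-1])
E
```

```text
(array([ 0.46593566, -0.30652156,  0.13490955]), array([-1.23747245e-01, -9.41642831e-04,  9.92313324e-01]), np.float64(7.108623358800079), 443) 29.99969869852066 0.05940870985410256 [ 0.538  -0.3196  0.1584]
[-0.093  0.047  0.154] [[ 0.518 -0.338  0.157]
 [ 0.529 -0.308  0.178]
 [ 0.543 -0.285  0.195]]
```

View pics/g4.png

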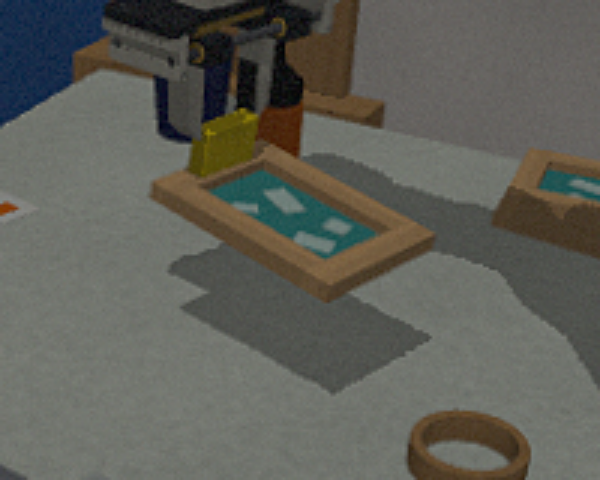

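servo_tool([
  [0, 0, -0.0625, 0, 0.05],
  [0, 0, -0.09, 0, 0.05],
  [0, 0, -0.105, 0, 0.05],
  [0, 0, -0.11, 0, 0.05],
])

```text
t: 7.22
position: [0.5381, -0.3196, 0.2684]
tcp_rot: [0.99, -0.139, -0.001, -0.0]
contact_force: [-0.0, 0.2, -1.9]
gripper_width: 0.0592
finger_force: 30.0
```

Run:
```python
from fit import *
d=rep((340,0,450,150))
```

```text
(array([ 0.47169192, -0.30747214,  0.23989467]), array([-0.18094691,  0.05382316,  0.98201898]), np.float64(10.88172288358577), 466) 29.99965399503708 0.05897955274704275 [ 0.5381 -0.3196  0.2685]
[-0.089  0.091  0.262] [[ 0.519 -0.339  0.265]
 [ 0.53  -0.308  0.284]
 [ 0.547 -0.287  0.302]]
```

servo_tool([
  [0.002, -0.02, 0, -0.4, 0.05],
  [0.006, -0.06, 0, -1, 0.05],
  [0.011, -0.11, 0, -1.6, 0.05],
  [0.016, -0.16, 0, -2.3, 0.05],
  [0.021, -0.21, 0.01, -3, 0.05],
  [0.026, -0.26, 0.02, -3.5, 0.05],
  [0.031, -0.31, 0.03, -3.8, 0.05],
  [0.034, -0.345, 0.04, -3.8, 0.05],
  [0.0355, -0.361, 0.05, -3.8, 0.05],
  [0.0356, -0.366, 0.055, -3.8, 0.05],
  [0.0356, -0.366, 0.06, -3.8, 0.05],
  [0.0356, -0.366, 0.06, -3.8, 0.05],
])

```text
t: 8.78
position: [0.6733, 0.0201, 0.209]
tcp_rot: [0.994, -0.108, -0.0, 0.001]
contact_force: [-0.2, -0.2, -0.7]
gripper_width: 0.0589
finger_force: 30.0
```

```bash
cat >> fit.py <<'E'
B=np.array([.5565,.0479]);YB=np.radians(-12.3)
def inb(Q):
    q=Q[...,:2]-B;c,s=np.cos(YB),np.sin(YB)
    return np.stack([q[...,0]*c+q[...,1]*s,-q[...,0]*s+q[...,1]*c,Q[...,2]],-1)
def pose(n,reg,zmin):
    """wood/teal in base axes: tilt, yaw of frame, extents"""
    d,P,w,t,y=frame(n,reg=reg);Q=inb(P)
    z=Q[...,2]>zmin
    c,nn,a,k=plane(Q[t&z]);print(n,'teal c',c.round(4),'n',nn.round(3),'tilt',round(a,2),k)
    W=Q[(w|t)&z];W=W[~np.isnan(W).any(1)];W=W[abs((W-c)@nn)<.02]
    ex=np.cross([0,1,0],nn);ex/=np.linalg.norm(ex);ey=np.cross(nn,ex)
    p=np.c_[(W-c)@ex,(W-c)@ey].astype(np.float32)
    (m,s,ang)=cv2.minAreaRect(p); print('  rect c',np.round(c+m[0]*ex+m[1]*ey,4),'size',np.round(s,4),'ang',round(ang,2),len(p))
    o=sensors.get_obs();print('  tcp base',inb(o['position']).round(4),o['finger_force'],o['gripper_width'])
    return d
E
python3 - <<'E'
from fit import *
d=pose('top',(170,40,400,290),.06)
e=pose('side',(150,40,420,250),.06)
b=np.vstack([d['image'][30:250,150:450],e['image'][80:300,150:450]])
cv2.imwrite('pics/g5.png',cv2.resize(b,(409,600))[...,::-1])
E
```

```text
fit.py:17: RuntimeWarning: Mean of empty slice.
  c=Q.mean(0);w=np.linalg.svd(Q-c,full_matrices=False)[2][2];w*=np.sign(w[2]);e=(Q-c)@w;Q=Q[abs(e)<max(.003,1.5*e.std())]
  ret = um.true_divide(
Traceback (most recent call last):
  File "fit.py", line 32, in pose
    c,nn,a,k=plane(Q[t&z]);print(n,'teal c',c.round(4),'n',nn.round(3),'tilt',round(a,2),k)
             ~~~~~^^^^^^^^
  File "fit.py", line 17, in plane
    c=Q.mean(0);w=np.linalg.svd(Q-c,full_matrices=False)[2][2];w*=np.sign(w[2]);e=(Q-c)@w;Q=Q[abs(e)<max(.003,1.5*e.std())]
                  ~~~~~~~~~~~~~~~~~~~~~~~~~~~~~~~~~~~~~~~~~^^^
IndexError: index 2 is out of bounds for axis 0 with size 0
```

Run:
```python
from fit import *
d=get_image('top')
b=np.vstack([d['image'][30:250,150:450],get_image('side')['image'][80:300,150:450]])
cv2.imwrite('pics/g5.png',cv2.resize(b,(409,600))[...,::-1])
e=pose('side',(150,40,420,250),.06)
```

```text
side teal c [ 0.0527 -0.0042  0.1807] n [-0.192 -0.016  0.981] tilt 11.08 885
  rect c [0.0458 0.0005 0.1795] size [0.1337 0.1837] ang 89.93 3773
  tcp base [ 0.1203 -0.0011  0.2098] 29.999651312828064 0.05929834866739699
```

View pics/g5.png

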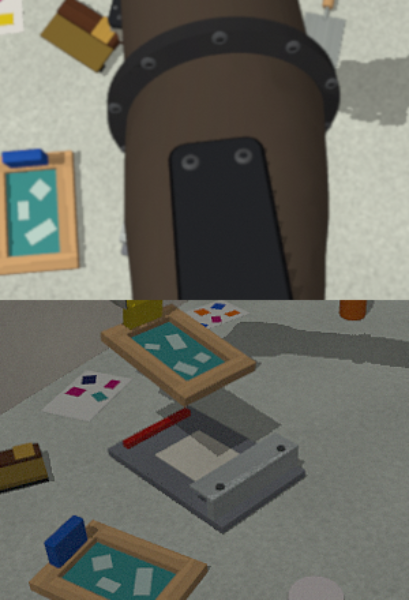

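servo_tool([
  [0, 0, 0.01, 0, 0.05],
  [0, 0, 0.03, 0, 0.05],
  [0, 0, 0.055, 0, 0.05],
  [0, 0, 0.08, 0, 0.05],
  [0, 0, 0.1, 0, 0.05],
  [0, 0, 0.115, 0, 0.05],
  [0, 0, 0.125, 0, 0.05],
  [0, 0, 0.13, 0, 0.05],
  [0, 0, 0.13, 0, 0.05],
])

```text
t: 10.1
position: [0.6738, 0.0222, 0.0793]
tcp_rot: [0.994, -0.107, 0.0, -0.0]
contact_force: [-0.0, -1.1, -0.5]
gripper_width: 0.0593
finger_force: 30.0
```

```bash
cat >> fit.py <<'E'
def hook(reg=(150,100,420,260)):
    d,P,w,t,y=frame('side',reg=reg);Q=inb(P);o=sensors.get_obs()
    T=Q[t&(Q[...,2]>.0185)];c,n,a,k=plane(T)
    a=np.arctan2(-n[0],n[2])
    W=Q[w];W=W[~np.isnan(W).any(1)];h=(W-c)@n;W=W[(h>.004)&(h<.014)]  # rail tops
    e=W@np.array([np.cos(a),0,np.sin(a)]);
    print('tilt x',np.degrees(a).round(2),'roll',np.degrees(n[1]).round(2),k,'teal c',c.round(4),'y ext',np.percentile(W[:,1],[.5,99.5]).round(4),'along',np.percentile(e,[.5,99.5]).round(4))
    x0=np.percentile(e,99.5)-.18-c@[np.cos(a),0,np.sin(a)]
    hk=c+x0*np.array([np.cos(a),0,np.sin(a)])-.005*n
    print('hook',hk.round(4),'tcp',inb(o['position']).round(4),'F',o['contact_force'].round(1),o['finger_force'],round(o['gripper_width'],4))
    return d
E
python3 -c "
from fit import *
hook()"
```

```text
tilt x 10.74 roll -0.15 1008 teal c [ 0.0483 -0.0021  0.0506] y ext [-0.0627  0.0669] along [-0.037   0.1416]
hook [-0.0444 -0.0021  0.0279] tcp [ 1.203e-01 -1.000e-04  7.970e-02] F [ 0.7  0.1 -1.7] 29.999636113643646 0.0595
```

servo_tool([
  [-0.003, 0, 0.003, 0, 0.05],
  [-0.011, 0, 0.004, 0, 0.05],
  [-0.02, 0, 0.004, 0, 0.05],
  [-0.029, 0, 0.004, 0, 0.05],
  [-0.035, 0, 0.004, 0, 0.05],
  [-0.037, 0, 0.004, 0, 0.05],
  [-0.037, 0, 0.004, 0, 0.05],
  [-0.037, 0, 0.004, 0, 0.05],
])

```text
t: 11.15
position: [0.6378, 0.0298, 0.0752]
tcp_rot: [0.994, -0.107, 0.0, 0.0]
contact_force: [0.5, 0.1, -1.5]
gripper_width: 0.0594
finger_force: 30.0
```

```bash
python3 -c "
from fit import *
hook()"
```

```text
tilt x 10.97 roll -0.22 1012 teal c [ 0.0131 -0.003   0.0467] y ext [-0.0626  0.0669] along [-0.043   0.1047]
hook [-0.0812 -0.003   0.0233] tcp [ 0.0832 -0.0003  0.0752] F [-0.5 -0.9 -1.1] 29.999634325504303 0.0595
```

servo_tool([
  [0, 0, 0.003, 0, 0.05],
  [0, 0, 0.006, 0, 0.05],
  [0, 0, 0.009, 0, 0.05],
  [0, 0, 0.012, 0, 0.05],
  [0, 0, 0.015, 0, 0.05],
  [0, 0, 0.018, 0, 0.05],
  [0, 0, 0.021, 0, 0.05],
  [0, 0, 0.024, 0, 0.05],
  [0, 0, 0.027, 0, 0.05],
  [0, 0, 0.03, 0, 0.05],
  [0, 0, 0.032, 0, 0.05],
  [0, 0, 0.032, 0, 0.05],
])

```text
t: 12.7
position: [0.6373, 0.0299, 0.043]
tcp_rot: [0.994, -0.107, -0.0, 0.0]
contact_force: [0.8, -0.1, -0.1]
gripper_width: 0.0591
finger_force: 30.0
```

```bash
python3 -c "
from fit import *
hook()"
```

```text
tilt x 1.9 roll -0.36 551 teal c [ 0.014  -0.0019  0.026 ] y ext [-0.0631  0.0672] along [-0.0424  0.0895]
hook [-0.0911 -0.0018  0.0175] tcp [ 0.0827 -0.0003  0.0431] F [0.3 0.4 1.2] 29.99991148710251 0.0593
```

Tilt 1.9°, hook at -91 mm. Down the last 5–6 mm gently.

servo_tool([
  [0, 0, 0.002, 0, 0.05],
  [0, 0, 0.004, 0, 0.05],
  [0, 0, 0.0055, 0, 0.05],
  [0, 0, 0.006, 0, 0.05],
  [0, 0, 0.006, 0, 0.05],
])

```text
t: 13.38
position: [0.6376, 0.0299, 0.0377]
tcp_rot: [0.994, -0.107, 0.0, 0.0]
contact_force: [-0.8, -0.5, 5.5]
gripper_width: 0.0595
finger_force: 30.0
```

```bash
python3 -c "
from fit import *
hook()"
```

```text
tilt x 23.7 roll -32.19 444 teal c [ 0.0137 -0.      0.0252] y ext [-0.0569 -0.0301] along [0.0467 0.0941]
hook [-0.0841  0.0028 -0.0222] tcp [ 0.083  -0.0003  0.0377] F [-0.6 -0.1  5.9] 30.000532865524292 0.0592
```

servo_tool([
  [0, 0, 0, 0, 0.064],
  [0, 0, 0, 0, 0.075],
  [0, 0, 0, 0, 0.0918],
  [0, 0, 0, 0, 0.0918],
  [0, 0, -0.02, 0, 0.0918],
  [0, 0, -0.06, 0, 0.0918],
  [0, 0, -0.12, 0, 0.0918],
  [-0.06, 0, -0.15, 0, 0.0918],
  [-0.06, 0, -0.15, 0, 0.0918],
  [-0.06, 0, -0.15, 0, 0.0918],
])

```text
t: 14.68
position: [0.5789, 0.0426, 0.1875]
tcp_rot: [0.994, -0.106, 0.0, 0.0]
contact_force: [0.9, -0.6, -0.5]
gripper_width: 0.0918
finger_force: 0.0
```

Run:
```python
from fit import *
d,P,w,t,y=frame('side',reg=(200,130,400,260));Q=inb(P)
W=Q[w];W=W[~np.isnan(W).any(1)];W=W[(W[:,2]>.028)&(W[:,2]<.038)]
print(plane(W)[1:],np.percentile(W,[1,50,99],axis=0).round(4)); p=W[:,:2].astype(np.float32);print(cv2.minAreaRect(p))
T=Q[y];print('grip',np.nanpercentile(T,[2,50,98],axis=0).round(4)); o=sensors.get_obs();print(o['contact_force'],o['finger_force'])
cv2.imwrite('pics/g6.png',cv2.resize(d['image'][130:290,160:400],(720,480))[...,::-1])
```

```text
(array([1.00289318e-04, 9.61665775e-04, 9.99999533e-01]), np.float64(0.0553982134184881), 1072) [[-0.0407 -0.0624  0.0284]
 [ 0.0266  0.0357  0.0321]
 [ 0.0866  0.0662  0.0346]]
((0.028463266789913177, 0.0021564289927482605), (0.13168154656887054, 0.14484253525733948), 89.57064819335938)
grip [[ 0.0654 -0.0255  0.0346]
 [ 0.0682  0.0071  0.0574]
 [ 0.0811  0.0315  0.074 ]]
[-0.06828115  1.34708563  0.59277017] 0.0
```

View pics/g6.png

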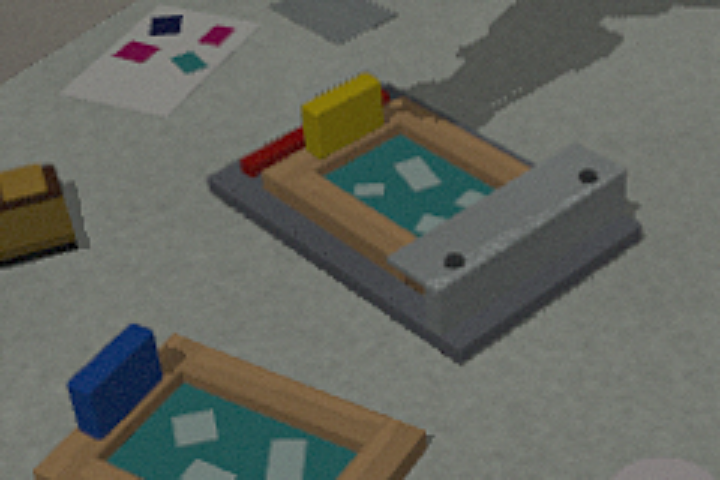

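```bash
python3 -c "
from rig import order
print(order.job_done())"
```

```text
the job is handed in; nothing more can be done
None
```

The yellow-grip frame is in the base and released: it lies flat on the bed with its plain edge about 27 mm under the lip and sits about 2 mm off the centre line. I never touched the blue-grip frame. I handed the job in at about 15 s; no verdict came back.

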